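# Load the praline cartons into the sleeving machine's chute

## Robot

A 6-joint arm with a two-finger parallel gripper is mounted at the origin on the work surface. World frame = base frame: x ahead of the robot, y to its left, z up, the work surface at z = 0. Lengths are in m, angles in rad, forces in N, time in s.
With the tool pointing down it reaches from about 0.3 to 0.775 m from the base axis. Payload 14.6 kg.
Tool frame: the origin (TCP) lies at the very end of the fingers, on their centre line; the grasp point (between the pads) lies 19 mm behind it (pinch_z is the distance from the TCP to the grasp point, in m); z points along the fingers, y is the direction in which the jaws open and shut (so a half turn about z gives the same grasp; the last joint's range is limited). The gripper opens to 94 mm and grips with 3 to 60 N. Pads are 16 mm wide; open, the fingers measure 119 mm over their backs; the gripper's body (75 mm by 177 mm) begins 78 mm behind the grasp point.
Start: joints at [1.043, 0.3, 1.521, -0, 1.321, -0.067], TCP at [0.245, 0.493, 0.205] pointing down, gripper open.
Joint ranges: [-3.03, 3.03], [-0.79, 2.21], [0.23, 2.52], [-1.04, 4.18], [0, 3.07], [-2.55, 2.55]. Speed limits (rad/s): [2.22, 2.22, 2.57, 3.14, 3.14, 3.14].

## Interface

Orientations are given as [roll, pitch, yaw] about the fixed x, y, z axes, in that order (R = Rz(yaw) Ry(pitch) Rx(roll)).
In Python, from station import get_obs, camera, hand_in, pinch_z gives the robot as it stands.
- The arm moves only by the tool servo_tool, never from a script. Its argument "moves" is a list that holds one entry, the list of rows, each a list of 7 numbers: the turn, a rotation vector about the tool's x, y, z normalised to -1 to 1, where 1 is pi/2 rad, then the shift along the tool's x, y, z normalised to -1 to 1, where 1 is 500 mm, then the closure, from 0 (fully open) to 1 (shut). In form: [[[rx, ry, rz, x, y, z, hand], ...]]. A call has 1 to 12 rows; each row is the pose to reach, as a shift and turn from the pose measured when the call began, along the tool's axes at that moment; what a row does not reach only later rows make up. A row lasts 1/12 s, in which the tool goes at most 41.7 mm and 7.16 degrees, less where a joint would pass 70% of its speed; a pose out of reach is approached as far as the arm can. A call with a number of a shift or a turn outside -1 to 1 is refused whole. A call with a gripper value outside its range is refused whole. The fingers move at their own pace and stop on an object; "squeeze" is the grip in N (left out, the last holds). Time passes only in rows, so rows that repeat a pose let the fingers close. It gives the time, the measured TCP pose, the force and the opening at its end, in the units of the state.
- get_obs(): the state, without advancing time (a new reading comes with each control period).
- camera(name): name is "side" or "top"; returns a dict with "color" (420x560x3 uint8, red, green, blue), "intrinsics" (3x3 intrinsics, pixels), "rvec" (rotation vector, rad) and "tvec" (3), from world to camera coordinates, as OpenCV has them. Camera axes: x right, y down, z forward; pixel columns grow to the right and rows downward; lengths in m; the calibration is good to about 2 mm. A picture is of the moment at which its call begins. There is no depth.
- hand_in(): hands the job in, once; it reports no verdict.
The state is a dict: "time_s": time; "qpos": joint angles; "joint_vel": joint speeds; "tau": joint torques, N m; "ee_pos": TCP position; "eef_rot": TCP orientation; "force": force on the tool from outside, world axes, zero at the start; "moment": the same for the moment, N m; "grip_width": finger opening in m.
Only numpy, scipy, OpenCV 4.12 (cv2) and the standard library are available. Lean on these libraries where they do the work, as an engineer would, in place of code of your own. Each camera call takes 0.05 s, during which the arm holds its last target.

## Task

Load both D-shaped praline cartons into the sloping steel chute of the sleeving machine, upright and with the rounded end leading downhill, in either order: set down on the open upper stretch, a carton slides by itself under the rails. In the end the first must rest on the end stop and the second against the first. Leave the plain square-ended carton standing where it is.

Things in the scene. Friction and masses are not known exactly. Their poses are not given: they have to be found in the camera images.
- pack_a: Upright D-shaped cardboard carton, brown lid, about 90 g: from above 64 mm long (x), 38 wide (y), one end half-round (radius 19), the other square; 60 tall. Origin: on the underside, below the centre of the half-round; x points out of the round end (tip at x +19 mm, square end at -45; flat parallel sides from -45 to 0), z up.
- pack_b: The second D-shaped carton, the same in shape, size and axes as pack_a.
- chute: Fixed slippery steel trough sloping 0.32 rad down to a white machine. Origin: on its floor, 110 mm above the table, mid loading stretch; x down the slope, y across, z off the floor. 50 mm wide inside. Open at x -60 to 60 mm, rails flaring to 72 mm apart, 22 mm high; then a tube of rails, 68 mm high inside (72 outside), to the end stop at x 200. Cartons let go on it slide by themselves.
- square_pack: Look-alike carton, same cardboard and brown lid, 64 x 38 x 60 mm, but with both ends square; origin at the centre of its underside, x along its length. To be left alone.
Mind the look-alikes: they are no part of the job. Leave any yellow look-alike of the pack_b alone.

How it is judged:
By the outcome, as a careful person would: the job done as asked, in the order asked, and still so for the second after the job is handed in, with the robot touching nothing.
It also fails if it takes over 58 s, if anything falls off the work surface, if the arm or the gripper's body presses on something with over 40 N, if the wrist force passes 120 N, or if a joint passes its speed limit or range.

## Working session

There is one attempt and no reset: what is moved stays moved. The work goes in short steps, Python scripts to look and compute and a tool call to move; the robot and the scene stay as the last step left them, time stands still between calls to the robot, and variables do not carry over. Pictures are saved under pics/ and viewed, and the job is handed in when it is done.

Besides the shell and the picture viewer there is one more tool, called as name(argument=value, ...) on one line, values as JSON. servo_tool: Moves the arm, as the interface text tells. Scaled input: -1 to 1 covers 500 mm each way for a shift and pi/2 rad each way for a turn. Its arguments: {"type":"object","properties":{"moves":{"type":"array"},"squeeze":{"type":"number"}},"required":["moves"]}

```bash
mkdir -p pics; ls; python3 - <<'E'
from station import get_obs,camera,pinch_z
import cv2
print(get_obs(),pinch_z)
for n in("top","side"):
    c=camera(n);cv2.imwrite(f"pics/{n}0.png",cv2.cvtColor(c["color"],cv2.COLOR_RGB2BGR))
    print(n,c["intrinsics"],c["rvec"],c["tvec"])
E
```

```text
pics
{'time_s': 0.0, 'qpos': array([ 1.04337787e+00,  3.00477288e-01,  1.52157318e+00, -1.60360366e-05,
        1.32070671e+00, -6.65740653e-02]), 'joint_vel': array([-6.92151668e-05,  1.24189457e-04, -4.78966170e-04,  6.81908696e-04,
       -1.65884838e-03,  1.50084584e-03]), 'tau': array([ 3.82253011e-04, -5.31804121e+01, -3.52742600e+01,  7.09018693e-02,
        2.43693794e-02, -1.24414046e-04]), 'ee_pos': array([0.24444896, 0.49239875, 0.20488628]), 'eef_rot': array([-3.14042967e+00, -6.19717974e-05,  2.68075220e+00]), 'force': array([ 0.22554596, -0.56884255, -0.11981902]), 'moment': array([ 4.24308403e-05, -5.73715005e-03,  1.27026268e-02]), 'grip_width': 0.0938926211414493} 0.0188
top [[514.53978813   0.         279.13575327]
 [  0.         514.53978813 200.37131142]
 [  0.           0.           1.        ]] [ 2.16197812 -2.19898437  0.13256785] [0.06824408 0.57761693 1.03272194]
side [[455.4750732    0.         285.57517013]
 [  0.         455.4750732  207.46787673]
 [  0.           0.           1.        ]] [ 2.36054804 -0.24325413  0.0840716 ] [-0.5272049   0.19387503  0.86261912]
```

View pics/top0.png

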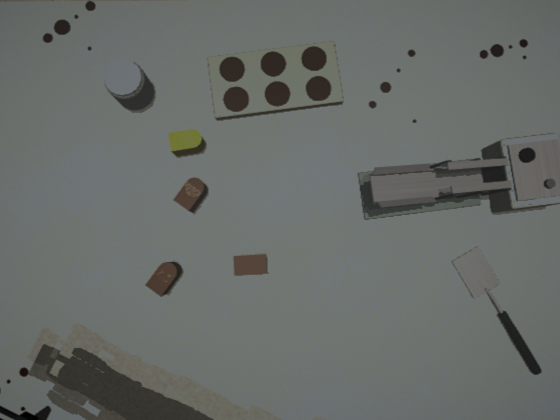

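View pics/side0.png

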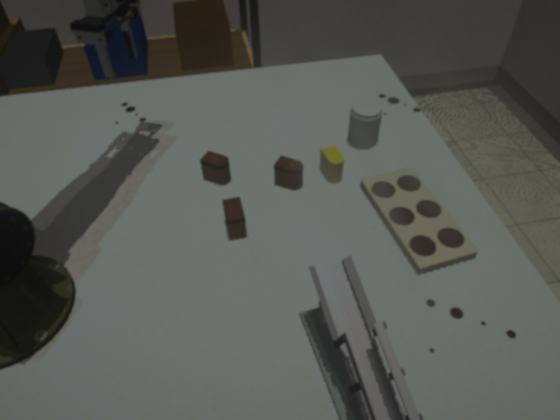

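Candidates in the top view: brown D at (190,193), brown D at (164,278), square brown (251,264) (leave), yellow D (186,140) (leave). I choose the two brown D's. Next, a close crop and a crop of the chute.

```bash
python3 - <<'E'
import cv2,numpy as np
a=cv2.imread("pics/top0.png")
g=lambda i:np.clip(255*(i/255.)**.6,0,255).astype(np.uint8)
cv2.imwrite("pics/cropA.png",g(cv2.resize(a[120:310,130:290],None,fx=3.1,fy=3.1,interpolation=cv2.INTER_CUBIC)))
cv2.imwrite("pics/cropC.png",g(cv2.resize(a[125:230,350:560],None,fx=3.8,fy=3.8,interpolation=cv2.INTER_CUBIC)))
s=cv2.imread("pics/side0.png")
cv2.imwrite("pics/cropS.png",g(cv2.resize(s[240:420,290:440],None,fx=3.3,fy=3.3,interpolation=cv2.INTER_CUBIC)))
hsv=cv2.cvtColor(a,cv2.COLOR_BGR2HSV)
for p in[(190,193),(164,278),(251,264),(186,140),(220,230)]: print(p,hsv[p[1],p[0]],a[p[1],p[0]])
E
```

```text
(190, 193) [14 80 89] [61 74 89]
(164, 278) [13 86 77] [51 62 77]
(251, 264) [12 82 84] [57 68 84]
(186, 140) [ 32 133 117] [ 56 117 112]
(220, 230) [ 50  19 118] [109 118 112]
```

View pics/cropA.png

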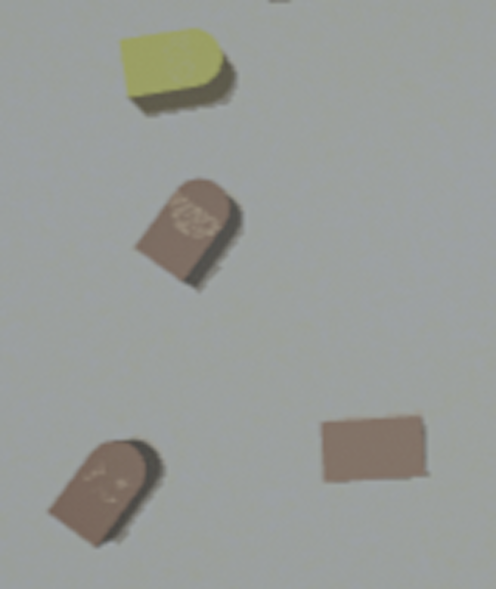

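View pics/cropC.png

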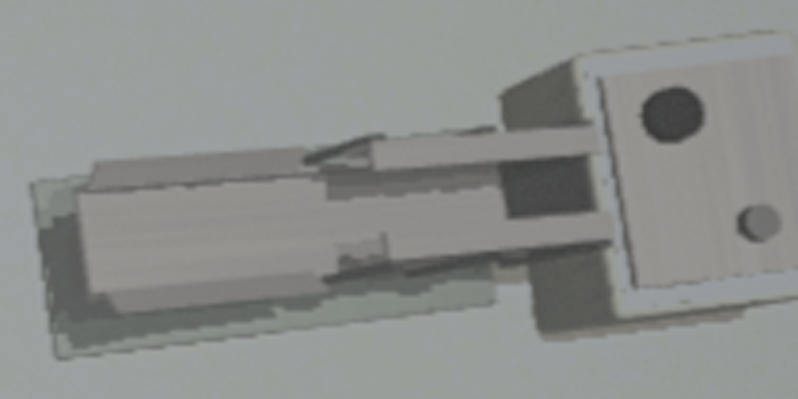

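View pics/cropS.png

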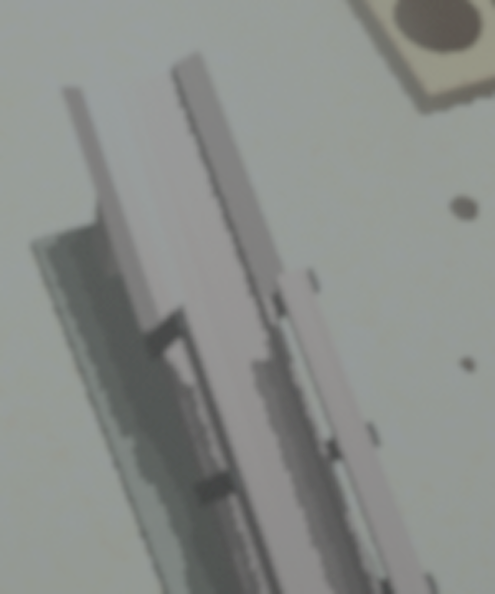

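```bash
cat > h.py <<'E'
import cv2,numpy as np
from scipy.spatial.transform import Rotation as Ro
from scipy.optimize import least_squares
def P(c,X):
    return cv2.projectPoints(np.asarray(X,float).reshape(-1,3),c["rvec"],c["tvec"],c["intrinsics"],None)[0].reshape(-1,2)
def ray(c,uv,z):
    R=cv2.Rodrigues(np.asarray(c["rvec"]))[0]; C=-R.T@np.asarray(c["tvec"]).ravel()
    uv=np.asarray(uv,float).reshape(-1,2)
    d=(R.T@np.linalg.inv(c["intrinsics"])@np.c_[uv,np.ones(len(uv))].T).T
    return C+d*((z-C[2])/d[:,2])[:,None]
def packs(c,z=.06,area=(250,2000)):
    b=cv2.GaussianBlur(cv2.cvtColor(c["color"],cv2.COLOR_RGB2BGR),(3,3),0)
    h=cv2.cvtColor(b,cv2.COLOR_BGR2HSV)
    m=((h[...,0]<22)&(h[...,1]>45)&(h[...,2]>62)).astype(np.uint8)*255
    m=cv2.morphologyEx(m,cv2.MORPH_CLOSE,np.ones((7,7)))
    out=[]
    for k in cv2.findContours(m,cv2.RETR_EXTERNAL,cv2.CHAIN_APPROX_NONE)[0]:
        if not area[0]<cv2.contourArea(k)<area[1]: continue
        w=ray(c,k.reshape(-1,2),z)[:,:2]*1000
        r=cv2.minAreaRect(w.astype(np.float32)); bp=cv2.boxPoints(r)
        e=bp[1]-bp[0] if np.linalg.norm(bp[1]-bp[0])>np.linalg.norm(bp[2]-bp[1]) else bp[2]-bp[1]
        x=e/np.linalg.norm(e); n=np.array([-x[1],x[0]]); q=w-np.array(r[0])
        u=q@x; v=q@n
        sp=lambda s:np.ptp(v[s>u.max()-6]) if 0 else np.ptp(v[s])
        hi=sp(u>u.max()-5); lo=sp(u<u.min()+5)
        if hi>lo: x=-x
        out.append((k.reshape(-1,2).mean(0),np.array(r[0]),r[1],np.arctan2(x[1],x[0]),hi,lo))
    return out,m
E
python3 - <<'E'
from h import *
from station import camera
t=camera("top");s=camera("side")
o,m=packs(t);cv2.imwrite("pics/m0.png",m)
for i in o:print([np.round(j,3) for j in i])
cr=np.array([[78,192],[90,295],[95,163],[118,312],[305,148],[325,178],[325,280]])/3.8+[350,125]
print(P(t,[[.3,0,0],[.5,0,0],[.3,.2,0]]))
print(ray(t,cr,.12))
E
```

```text
[array([161.885, 277.872]), array([428.459, 290.474]), array([36.839, 63.263]), np.float32(-0.633), np.float64(18.591), np.float64(36.549)]
[array([249.99, 264.26]), array([450.231, 118.954]), array([37.83, 63.91]), np.float32(1.607), np.float64(35.454), np.float64(35.288)]
[array([189.733, 192.733]), array([595.086, 236.541]), array([37.388, 61.97 ]), np.float32(-0.646), np.float64(22.968), np.float64(36.078)]
[[309.56733636 335.55477313]
 [307.29639952 238.4822804 ]
 [212.4653685  337.67463991]]
[[ 0.61416102 -0.11385671  0.12      ]
 [ 0.56239237 -0.11799419  0.12      ]
 [ 0.62868457 -0.12292228  0.12      ]
 [ 0.55368921 -0.13165004  0.12      ]
 [ 0.63475454 -0.22905355  0.12      ]
 [ 0.61939493 -0.23842167  0.12      ]
 [ 0.56801946 -0.23592806  0.12      ]]
```

View pics/m0.png

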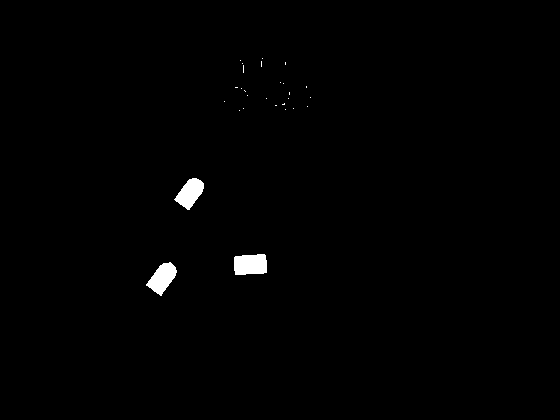

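```bash
python3 - <<'E'
from h import *
from station import camera
t=camera("top");s=camera("side")
cr=np.array([[78,192],[90,295],[95,163],[118,312],[305,148],[325,178],[325,280]])/3.8+[350,125]
# local y: x down(-y world) z up -> y local = +x world
L=np.array([[-60,25,0],[-60,-25,0],[-60,36,22],[-60,-36,22],[60,36,22],[60,25,0],[60,-36,22]])/1000.
def W(p,l): return np.array([p[0],p[1],.11])+l@(Ro.from_euler('z',p[2])*Ro.from_euler('y',.32)).as_matrix().T
f=lambda p:(P(t,W(p,L))-cr)
r=least_squares(lambda p:f(p).ravel(),[.595,-.175,-1.5],loss='soft_l1')
print(r.x,f(r.x).round(1))
np.save("chute.npy",r.x)
E_=np.array([[[-60,25,0],[60,25,0]],[[-60,-25,0],[60,-25,0]],[[-60,36,22],[60,36,22]],[[-60,-36,22],[60,-36,22]],[[60,25,72],[200,25,72]],[[60,-25,72],[200,-25,72]],[[-60,0,0],[200,0,0]]])/1000.
for n,c,(x0,x1,y0,y1) in(("t",t,(350,560,125,230)),("s",s,(280,460,240,420))):
    i=cv2.cvtColor(c["color"],cv2.COLOR_RGB2BGR);i=np.clip(255*(i/255.)**.6,0,255).astype(np.uint8)
    k=3.3 if n=="s" else 3.8
    i=cv2.resize(i[y0:y1,x0:x1],None,fx=k,fy=k,interpolation=cv2.INTER_CUBIC)
    for e in E_:
        q=((P(c,W(r.x,e))-[x0,y0]+.5)*k).astype(int);cv2.line(i,tuple(map(int,q[0])),tuple(map(int,q[1])),(0,0,255),1)
    cv2.imwrite(f"pics/ch_{n}.png",i)
E
```

```text
[ 0.59351545 -0.17125759 -1.46132661] [[ -0.1   0.4]
 [  0.6  -0.5]
 [  0.5   0. ]
 [  0.2  -0.6]
 [ -0.4  -0.1]
 [-11.6  -0.2]
 [  0.2   2.1]]
```

View pics/ch_t.png

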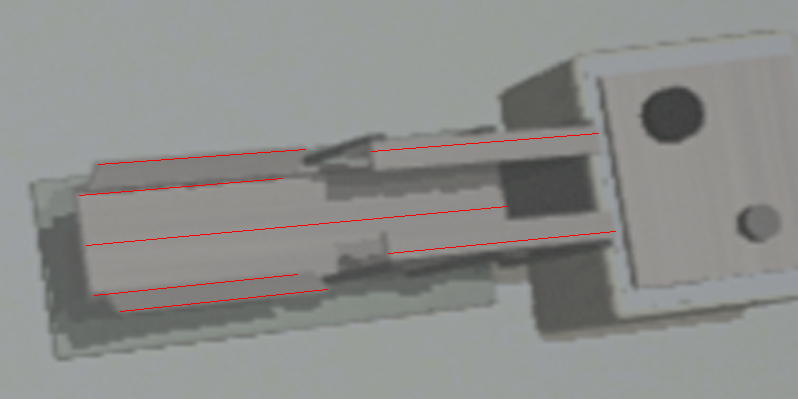

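View pics/ch_s.png

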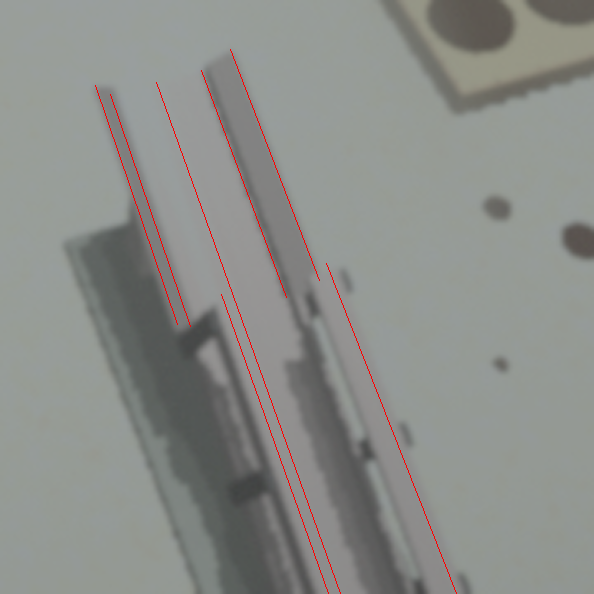

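```bash
cat >> h.py <<'E'
def poseR(zy): return Ro.from_euler('xyz',zy)
def go(pos,R,o=None):
    from station import get_obs
    o=o or get_obs()
    R0=Ro.from_euler('xyz',o["eef_rot"])
    rv=(R0.inv()*R).as_rotvec()/(np.pi/2); sh=R0.inv().apply(np.asarray(pos)-o["ee_pos"])/.5
    print("t",round(o["time_s"],2),"rv",rv.round(3),"sh",sh.round(3),"deg",round(np.linalg.norm(rv)*90,1),"mm",round(np.linalg.norm(sh)*500))
def down(packyaw): return Ro.from_euler('xyz',[np.pi,0,packyaw+np.pi])
def chute_pose(lx,lz):
    p=np.load("chute.npy")
    C=Ro.from_euler('z',p[2])*Ro.from_euler('y',.32)
    # tool x = -chute x, tool z=-chute z, tool y = chute y
    return np.array([p[0],p[1],.11])+C.apply([lx,0,lz]),C*Ro.from_euler('y',np.pi)
E
python3 -c "
from h import *
go([.595,.2365,.13],down(-.646))
go([.595,.2365,.032],down(-.646))
print(down(-.646).apply([[0,1,0],[0,0,1]]), chute_pose(0,.034)[1].as_euler('xyz'),chute_pose(0,.034)[0])"
```

```text
t 0.3 rv [-0.    -0.     0.118] sh [-0.856 -0.147  0.151] deg 10.6 mm 441
t 0.3 rv [-0.    -0.     0.118] sh [-0.856 -0.147  0.347] deg 10.6 mm 467
[[ 6.01997238e-01  7.98498169e-01  1.22464680e-16]
 [ 7.37233990e-17  9.77878227e-17 -1.00000000e+00]] [ 3.14159265 -0.32        1.68026604] [ 0.59468392 -0.18188883  0.142274  ]
```

servo_tool(moves=[[[0, 0, 0.118, -0.856, -0.147, 0.151, 0], [0, 0, 0.118, -0.856, -0.147, 0.151, 0], [0, 0, 0.118, -0.856, -0.147, 0.151, 0], [0, 0, 0.118, -0.856, -0.147, 0.151, 0], [0, 0, 0.118, -0.856, -0.147, 0.151, 0], [0, 0, 0.118, -0.856, -0.147, 0.151, 0], [0, 0, 0.118, -0.856, -0.147, 0.151, 0], [0, 0, 0.118, -0.856, -0.147, 0.151, 0], [0, 0, 0.118, -0.856, -0.147, 0.151, 0], [0, 0, 0.118, -0.856, -0.147, 0.151, 0], [0, 0, 0.118, -0.856, -0.147, 0.151, 0], [0, 0, 0.118, -0.856, -0.147, 0.151, 0]]], squeeze=12)

```text
time_s: 1.3
ee_pos: [0.5977, 0.2327, 0.128]
eef_rot: [-3.14, -0.0, 2.491]
force: [-1.1, -0.2, 0.5]
grip_width: 0.0941
```

```bash
python3 -c "
from h import *
go([.595,.2365,.032],down(-.646))
from station import camera
c=camera('top');cv2.imwrite('pics/t1.png',cv2.cvtColor(c['color'],cv2.COLOR_RGB2BGR))
"
```

```text
t 1.3 rv [-0.001 -0.    -0.003] sh [0.009 0.003 0.192] deg 0.3 mm 96
```

View pics/t1.png

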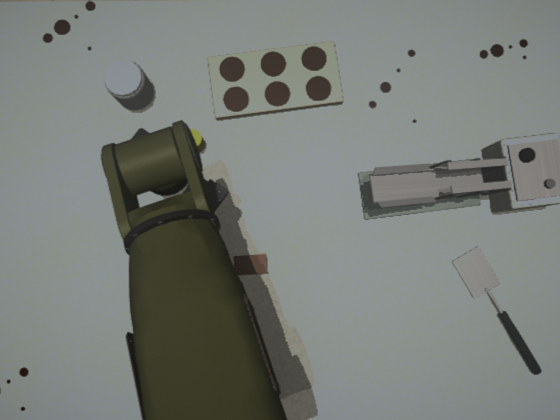

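The arm hides the grasp from above; I go down on the measured position and close.

servo_tool(moves=[[[0, 0, -0.003, 0.009, 0.003, 0.07, 0], [0, 0, -0.003, 0.009, 0.003, 0.12, 0], [0, 0, -0.003, 0.009, 0.003, 0.16, 0], [0, 0, -0.003, 0.009, 0.003, 0.192, 0], [0, 0, -0.003, 0.009, 0.003, 0.192, 0], [0, 0, -0.003, 0.009, 0.003, 0.192, 0], [0, 0, -0.003, 0.009, 0.003, 0.192, 0]]])

```text
time_s: 1.93
ee_pos: [0.5936, 0.2391, 0.0341]
eef_rot: [-3.141, 0.0, 2.498]
force: [0.4, -0.0, 0.4]
grip_width: 0.0942
```

```bash
python3 -c "
from h import *
go([.595,.2365,.032],down(-.646))
from station import camera
c=camera('side');i=cv2.cvtColor(c['color'],cv2.COLOR_RGB2BGR)[90:270,180:420];cv2.imwrite('pics/s2.png',cv2.resize(i,None,fx=3,fy=3))
"
```

```text
t 1.93 rv [-0.     0.     0.001] sh [-0.005 -0.003  0.004] deg 0.1 mm 4
```

View pics/s2.png

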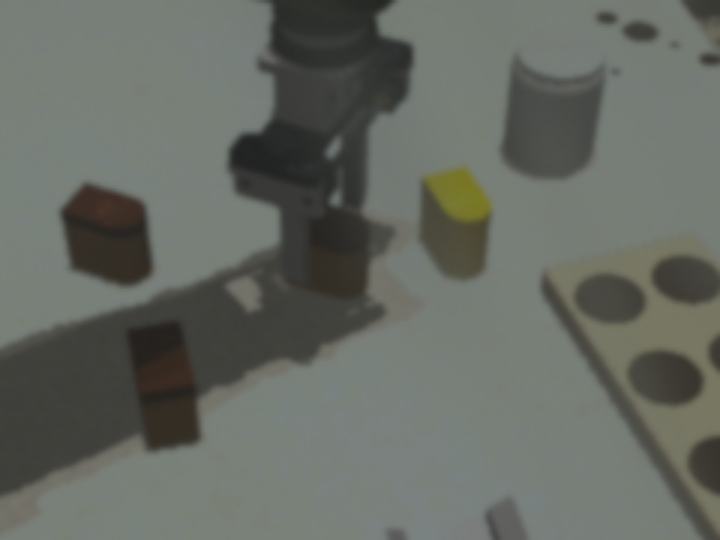

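The fingers straddle the far D carton (crop ~ (330,250)). Closing.

servo_tool(moves=[[[0, 0, 0, -0.005, -0.003, 0.002, 0.3], [0, 0, 0, -0.005, -0.003, 0.002, 0.5], [0, 0, 0, -0.005, -0.003, 0.002, 0.7], [0, 0, 0, -0.005, -0.003, 0.002, 1], [0, 0, 0, -0.005, -0.003, 0.002, 1], [0, 0, 0, -0.005, -0.003, 0.002, 1], [0, 0, 0, -0.005, -0.003, 0.002, 1], [0, 0, 0, -0.005, -0.003, 0.002, 1]]])

```text
time_s: 2.65
ee_pos: [0.5949, 0.2363, 0.0332]
eef_rot: [3.141, 0.0, 2.498]
force: [0.1, -0.2, -0.3]
grip_width: 0.044
```

servo_tool(moves=[[[0, 0, 0, 0, 0, -0.05, 1], [0, 0, 0, 0, 0, -0.12, 1], [0, 0, 0, 0, 0, -0.2, 1], [0, 0, 0, 0, 0, -0.28, 1], [0, 0, 0, 0, 0, -0.36, 1], [0, 0, 0, 0, 0, -0.42, 1], [0, 0, 0, 0, 0, -0.42, 1], [0, 0, 0, 0, 0, -0.42, 1]]])

```text
time_s: 3.32
ee_pos: [0.5951, 0.2365, 0.2446]
eef_rot: [3.139, 0.002, 2.498]
force: [-0.7, 0.5, -2.8]
grip_width: 0.038
```

```bash
python3 -c "
from h import *
for z in (.15,.036): go(*chute_pose(-.01,z))
print(chute_pose(-.01,.15)[0])
from station import camera
c=camera('side');i=cv2.cvtColor(c['color'],cv2.COLOR_RGB2BGR)[40:270,180:420];cv2.imwrite('pics/s3.png',cv2.resize(i,None,fx=2.5,fy=2.5))
"
```

```text
t 3.32 rv [-0.081  0.193  0.516] sh [-0.539 -0.709 -0.022] deg 50.1 mm 445
t 3.32 rv [-0.081  0.193  0.516] sh [-0.489 -0.657  0.194] deg 50.1 mm 421
[ 0.59763342 -0.2087246   0.25553098]
```

View pics/s3.png

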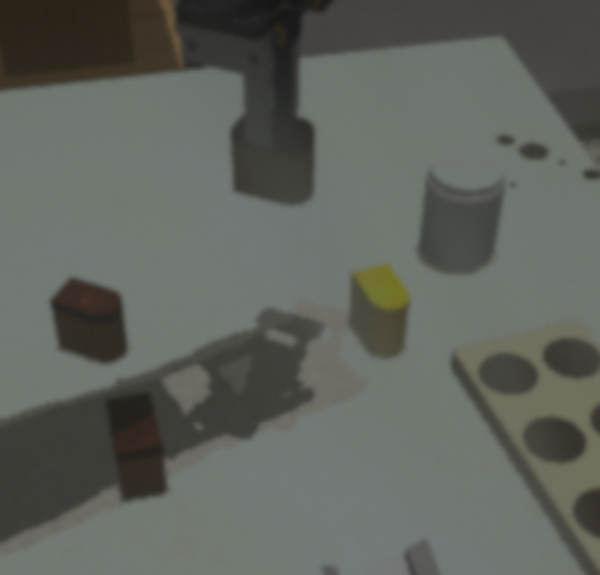

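The grip was still closing as the lift began, so I check the carton's height against the fingers.

```bash
python3 -c "
from h import *
from station import camera,get_obs
o=get_obs();R=Ro.from_euler('xyz',o['eef_rot']);print(o['grip_width'])
c=camera('side');i=cv2.cvtColor(c['color'],cv2.COLOR_RGB2BGR)
x0,y0,k=230,60,5
j=i[y0:y0+90,x0:x0+100];j=np.clip(255*(j/255.)**.6,0,255).astype(np.uint8);j=cv2.resize(j,None,fx=k,fy=k,interpolation=cv2.INTER_CUBIC)
th=np.linspace(-np.pi/2,np.pi/2,20)
out=np.array([[-32,-19]]+[[13+19*np.cos(a),19*np.sin(a)] for a in th]+[[-32,19]])/1000
for z,col in((.033,(0,0,255)),(-.027,(0,255,0))):
    # tool x = -pack x
    X=o['ee_pos']+R.apply(np.c_[-out[:,0],out[:,1],np.full(len(out),z)])
    q=((P(c,X)-[x0,y0]+.5)*k).astype(np.int32);cv2.polylines(j,[q],True,col,1)
cv2.imwrite('pics/s4.png',j)
"
```

```text
0.0378145701383954
```

View pics/s4.png

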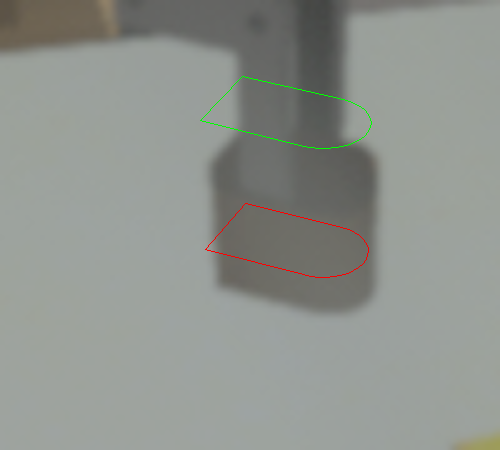

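The carton (lower rim at crop y≈312 instead of 277) slipped about 16 mm down in the fingers. I set it back down and regrip properly.

servo_tool(moves=[[[0, 0, 0, 0, 0, 0.06, 1], [0, 0, 0, 0, 0, 0.12, 1], [0, 0, 0, 0, 0, 0.18, 1], [0, 0, 0, 0, 0, 0.24, 1], [0, 0, 0, 0, 0, 0.3, 1], [0, 0, 0, 0, 0, 0.34, 1], [0, 0, 0, 0, 0, 0.37, 1], [0, 0, 0, 0, 0, 0.38, 1], [0, 0, 0, 0, 0, 0.385, 1], [0, 0, 0, 0, 0, 0.388, 1], [0, 0, 0, 0, 0, 0.388, 1]]])

```text
time_s: 4.33
ee_pos: [0.5934, 0.2355, 0.0476]
eef_rot: [-3.138, -0.002, 2.498]
force: [-4.4, -4.0, 12.5]
grip_width: 0.0376
```

```bash
python3 -c "
from h import *
from station import camera,get_obs
o=get_obs();print(o['ee_pos'],o['force'],o['grip_width'])
c=camera('side');i=cv2.cvtColor(c['color'],cv2.COLOR_RGB2BGR)[130:210,250:330];cv2.imwrite('pics/s5.png',cv2.resize(i,None,fx=6,fy=6))
"
```

```text
[0.59343196 0.23545928 0.04758374] [-4.43284297 -4.03174083 12.54129084] 0.03755486678735015
```

View pics/s5.png

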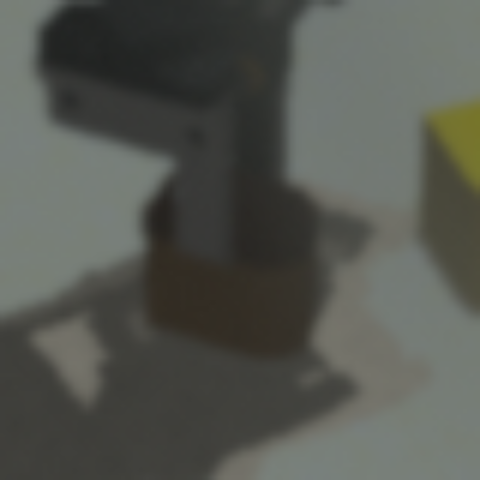

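On the table (12 N contact). Open, go down 15 mm, close fully.

servo_tool(moves=[[[0, 0, 0, 0, 0, 0, 0.3], [0, 0, 0, 0, 0, 0, 0.3], [0, 0, 0, 0, 0, 0, 0.3], [0, 0, 0, 0, 0, 0.01, 0.3], [0, 0, 0, 0, 0, 0.02, 0.3], [0, 0, 0, 0, 0, 0.031, 0.3], [0, 0, 0, 0, 0, 0.031, 0.3], [0, 0, 0, 0, 0, 0.031, 0.5], [0, 0, 0, 0, 0, 0.031, 1], [0, 0, 0, 0, 0, 0.031, 1], [0, 0, 0, 0, 0, 0.031, 1], [0, 0, 0, 0, 0, 0.031, 1]]], squeeze=18)

```text
time_s: 5.38
ee_pos: [0.5935, 0.2355, 0.0323]
eef_rot: [-3.138, -0.001, 2.498]
force: [1.0, -0.6, 1.1]
grip_width: 0.0377
```

servo_tool(moves=[[[0, 0, 0, 0, 0, 0, 1], [0, 0, 0, 0, 0, 0, 1], [0, 0, 0, 0, 0, 0, 1], [0, 0, 0, 0, 0, 0, 1]]])

```text
time_s: 5.72
ee_pos: [0.5934, 0.2355, 0.0323]
eef_rot: [-3.138, -0.001, 2.498]
force: [-0.1, -0.6, 0.1]
grip_width: 0.0381
```

Gripped at 38 mm. Lift.

servo_tool(moves=[[[0, 0, 0, 0, 0, -0.04, 1], [0, 0, 0, 0, 0, -0.1, 1], [0, 0, 0, 0, 0, -0.17, 1], [0, 0, 0, 0, 0, -0.24, 1], [0, 0, 0, 0, 0, -0.31, 1], [0, 0, 0, 0, 0, -0.38, 1], [0, 0, 0, 0, 0, -0.44, 1], [0, 0, 0, 0, 0, -0.44, 1], [0, 0, 0, 0, 0, -0.44, 1]]])

```text
time_s: 6.47
ee_pos: [0.5945, 0.236, 0.2538]
eef_rot: [-3.141, 0.0, 2.498]
force: [-0.4, -0.4, -1.7]
grip_width: 0.0381
```

```bash
cat > ov.py <<'E'
from h import *
from station import camera,get_obs
import sys
o=get_obs();R=Ro.from_euler('xyz',o['eef_rot']);print(o['grip_width'],o['force'])
c=camera('side');i=cv2.cvtColor(c['color'],cv2.COLOR_RGB2BGR)
x0,y0=P(c,o['ee_pos'])[0].astype(int)-[60,50];x0=max(x0,0);y0=max(y0,0);k=5
j=i[y0:y0+110,x0:x0+130];j=np.clip(255*(j/255.)**.6,0,255).astype(np.uint8);j=cv2.resize(j,None,fx=k,fy=k,interpolation=cv2.INTER_CUBIC)
th=np.linspace(-np.pi/2,np.pi/2,20)
out=np.array([[-32,-19]]+[[13+19*np.cos(a),19*np.sin(a)] for a in th]+[[-32,19]])/1000
for z,col in((.0325,(0,0,255)),(-.0275,(0,255,0))):
    X=o['ee_pos']+R.apply(np.c_[-out[:,0],out[:,1],np.full(len(out),z)])
    q=((P(c,X)-[x0,y0]+.5)*k).astype(np.int32);cv2.polylines(j,[q],True,col,1)
cv2.imwrite(sys.argv[1],j)
for z in (.15,.036): go(*chute_pose(-.01,z))
E
python3 ov.py pics/s6.png
```

```text
0.03806022194189074 [-0.39513043 -0.44268654 -1.6700433 ]
t 6.52 rv [-0.086  0.192  0.515] sh [-0.54  -0.707 -0.006] deg 50.1 mm 445
t 6.52 rv [-0.086  0.192  0.515] sh [-0.491 -0.654  0.211] deg 50.1 mm 422
```

View pics/s6.png

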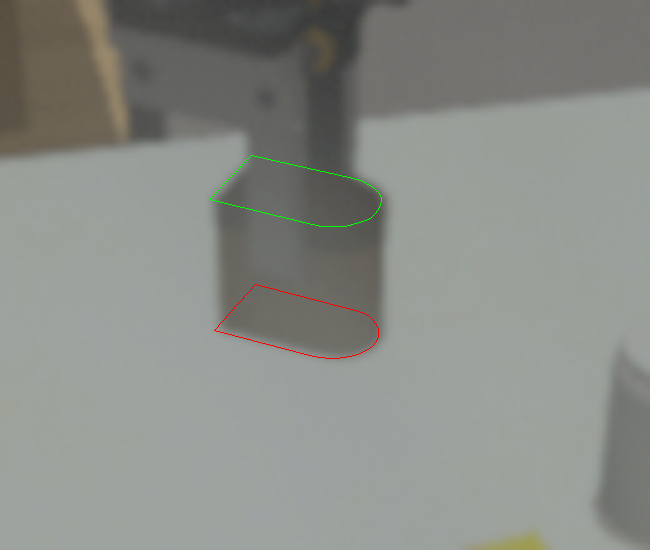

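Now the hold matches the expected outline (within ~1 mm). Move over the chute.

servo_tool(moves=[[[-0.008, 0.017, 0.045, -0.04, -0.06, 0, 1], [-0.016, 0.036, 0.095, -0.1, -0.13, 0, 1], [-0.025, 0.056, 0.15, -0.16, -0.2, 0, 1], [-0.034, 0.076, 0.205, -0.21, -0.27, 0, 1], [-0.043, 0.096, 0.26, -0.26, -0.34, 0, 1], [-0.052, 0.116, 0.31, -0.31, -0.41, 0, 1], [-0.06, 0.136, 0.36, -0.36, -0.48, 0, 1], [-0.068, 0.154, 0.41, -0.41, -0.55, 0, 1], [-0.076, 0.17, 0.455, -0.46, -0.61, 0, 1], [-0.083, 0.185, 0.495, -0.51, -0.67, -0.003, 1], [-0.086, 0.192, 0.515, -0.54, -0.707, -0.006, 1], [-0.086, 0.192, 0.515, -0.54, -0.707, -0.006, 1]]])

```text
time_s: 7.52
ee_pos: [0.5965, -0.2151, 0.2526]
eef_rot: [-3.138, -0.322, 1.671]
force: [0.4, -0.1, -1.2]
grip_width: 0.0381
```

servo_tool(moves=[[[0, 0, 0, 0, 0, 0, 1], [0, 0, 0, 0, 0, 0, 1]]])

```text
time_s: 7.68
ee_pos: [0.5959, -0.2155, 0.2504]
eef_rot: [-3.135, -0.323, 1.669]
force: [0.2, 0.0, -1.2]
grip_width: 0.0381
```

```bash
python3 ov.py pics/s7.png
```

```text
0.038089113452457496 [ 0.20622079  0.01360317 -1.24004718]
t 7.73 rv [-0.002 -0.002 -0.006] sh [ 0.013  0.004 -0.005] deg 0.6 mm 7
t 7.73 rv [-0.002 -0.002 -0.006] sh [0.013 0.005 0.223] deg 0.6 mm 112
```

View pics/s7.png

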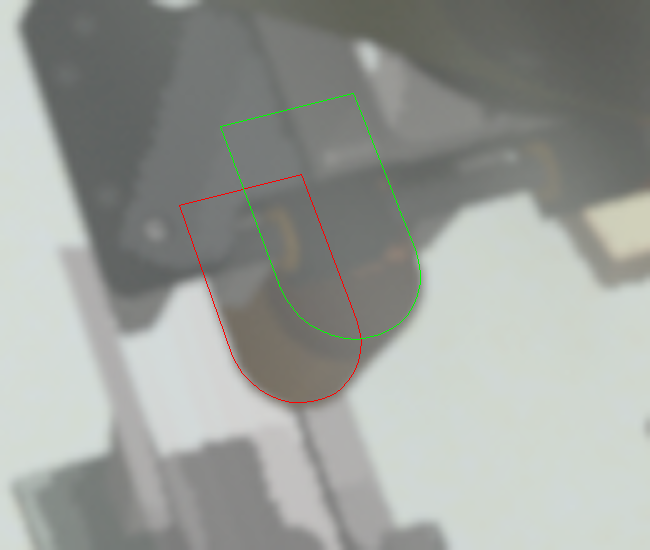

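Carton still held, round end downhill. Lower to just above the floor.

servo_tool(moves=[[[-0.002, -0.002, -0.006, 0.013, 0.005, 0.04, 1], [-0.002, -0.002, -0.006, 0.013, 0.005, 0.09, 1], [-0.002, -0.002, -0.006, 0.013, 0.005, 0.14, 1], [-0.002, -0.002, -0.006, 0.013, 0.005, 0.18, 1], [-0.002, -0.002, -0.006, 0.013, 0.005, 0.2, 1], [-0.002, -0.002, -0.006, 0.013, 0.005, 0.215, 1], [-0.002, -0.002, -0.006, 0.013, 0.005, 0.22, 1], [-0.002, -0.002, -0.006, 0.013, 0.005, 0.22, 1], [-0.002, -0.002, -0.006, 0.013, 0.005, 0.22, 1]]])

```text
time_s: 8.48
ee_pos: [0.5943, -0.1737, 0.1499]
eef_rot: [3.14, -0.319, 1.681]
force: [-0.1, 0.2, 0.0]
grip_width: 0.038
```

```bash
python3 ov.py pics/s8.png
```

```text
0.03801173735222277 [-0.11713331  0.22014651  0.03967071]
t 8.53 rv [0.001 0.001 0.001] sh [-0.    -0.001 -0.223] deg 0.1 mm 111
t 8.53 rv [0.001 0.001 0.001] sh [-0.    -0.001  0.005] deg 0.1 mm 3
```

View pics/s8.png

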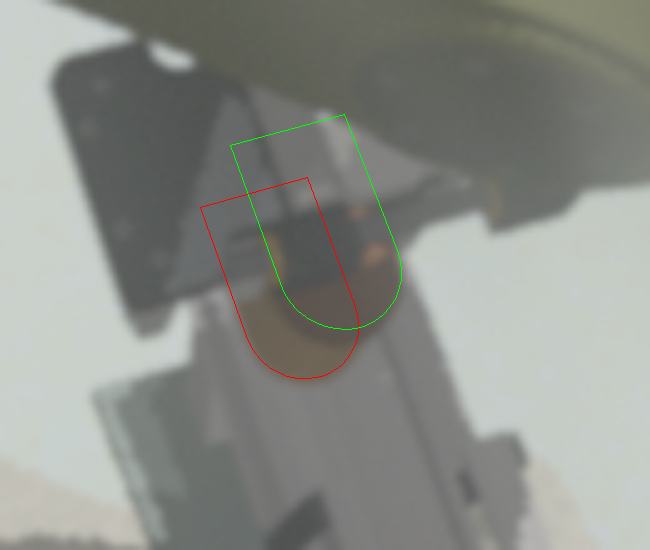

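servo_tool(moves=[[[0, 0, 0, 0, 0, 0.003, 1], [0, 0, 0, 0, 0, 0.006, 1], [0, 0, 0, 0, 0, 0.008, 1], [0, 0, 0, 0, 0, 0.008, 1]]])

```text
time_s: 8.87
ee_pos: [0.5941, -0.1726, 0.146]
eef_rot: [3.14, -0.319, 1.681]
force: [0.1, 0.4, -1.0]
grip_width: 0.038
```

servo_tool(moves=[[[0, 0, 0, 0, 0, 0.002, 1], [0, 0, 0, 0, 0, 0.004, 1], [0, 0, 0, 0, 0, 0.004, 1]]])

```text
time_s: 9.12
ee_pos: [0.5941, -0.172, 0.1441]
eef_rot: [3.14, -0.319, 1.681]
force: [0.0, -0.6, -1.4]
grip_width: 0.0383
```

servo_tool(moves=[[[0, 0, 0, 0, 0, 0, 0.4], [0, 0, 0, 0, 0, 0, 0.4], [0, 0, 0, 0, 0, 0, 0.4], [0, 0, 0, 0, 0, 0, 0.4], [0, 0, 0, 0, 0, 0, 0.4], [0, 0, 0, 0, 0, 0, 0.4], [0, 0, 0, 0, 0, 0, 0.4], [0, 0, 0, 0, 0, 0, 0.4]]])

```text
time_s: 9.78
ee_pos: [0.5941, -0.172, 0.1442]
eef_rot: [3.14, -0.319, 1.681]
force: [-1.0, -0.5, -0.3]
grip_width: 0.0562
```

```bash
python3 ov.py pics/s9.png; python3 -c "
from h import *
from station import camera
c=camera('side');i=cv2.cvtColor(c['color'],cv2.COLOR_RGB2BGR);cv2.imwrite('pics/s9b.png',i)
"
```

```text
0.05623868334323957 [-0.99785806 -0.47240706 -0.31764187]
t 9.83 rv [0.001 0.001 0.   ] sh [-0.    -0.001 -0.235] deg 0.1 mm 117
t 9.83 rv [0.001 0.001 0.   ] sh [-0.    -0.001 -0.007] deg 0.1 mm 3
```

View pics/s9b.png

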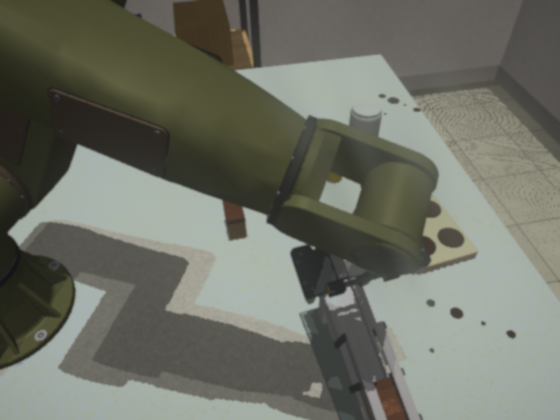

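The first carton slid down under the rails (brown lid at (388,395)). Retreat up, then to the second.

servo_tool(moves=[[[0, 0, 0, 0, 0, -0.05, 0.3], [0, 0, 0, 0, 0, -0.11, 0.2], [0, 0, 0, 0, 0, -0.18, 0], [0, 0, 0, 0, 0, -0.25, 0], [0, 0, 0, 0, 0, -0.28, 0], [0, 0, 0, 0, 0, -0.28, 0]]])

```text
time_s: 10.38
ee_pos: [0.5993, -0.217, 0.2809]
eef_rot: [3.135, -0.316, 1.682]
force: [0.2, -0.1, 0.0]
grip_width: 0.0919
```

```bash
python3 -c "
from h import *
go([.4285,.2905,.17],down(-.633))"
```

```text
t 10.38 rv [ 0.087 -0.187 -0.523] sh [ 0.926 -0.231  0.534] deg 50.6 mm 547
```

servo_tool(moves=[[[0.008, -0.016, -0.045, 0.06, -0.015, 0.035, 0], [0.015, -0.032, -0.09, 0.14, -0.035, 0.08, 0], [0.022, -0.048, -0.134, 0.22, -0.055, 0.127, 0], [0.029, -0.064, -0.18, 0.3, -0.075, 0.173, 0], [0.036, -0.08, -0.225, 0.38, -0.095, 0.219, 0], [0.044, -0.096, -0.268, 0.46, -0.115, 0.265, 0], [0.051, -0.112, -0.31, 0.54, -0.135, 0.311, 0], [0.058, -0.128, -0.36, 0.62, -0.155, 0.358, 0], [0.065, -0.144, -0.4, 0.7, -0.175, 0.404, 0], [0.073, -0.16, -0.44, 0.78, -0.195, 0.45, 0], [0.08, -0.172, -0.485, 0.86, -0.215, 0.496, 0], [0.087, -0.187, -0.523, 0.926, -0.231, 0.534, 0]]])

```text
time_s: 11.38
ee_pos: [0.443, 0.243, 0.1792]
eef_rot: [-3.141, -0.0, 2.513]
force: [0.1, -0.6, -0.6]
grip_width: 0.094
```

servo_tool(moves=[[[0, 0, 0, 0, 0, 0, 0]]])

```text
time_s: 11.47
ee_pos: [0.4392, 0.2481, 0.1767]
eef_rot: [-3.138, -0.001, 2.524]
force: [0.5, -0.5, 0.4]
grip_width: 0.0942
```

```bash
python3 -c "
from h import *
go([.4285,.2905,.032],down(-.633))
from station import camera
c=camera('top');cv2.imwrite('pics/t10.png',cv2.cvtColor(c['color'],cv2.COLOR_RGB2BGR))"
```

```text
t 11.47 rv [-0.002 -0.001  0.01 ] sh [0.066 0.058 0.289] deg 0.9 mm 151
```

View pics/t10.png

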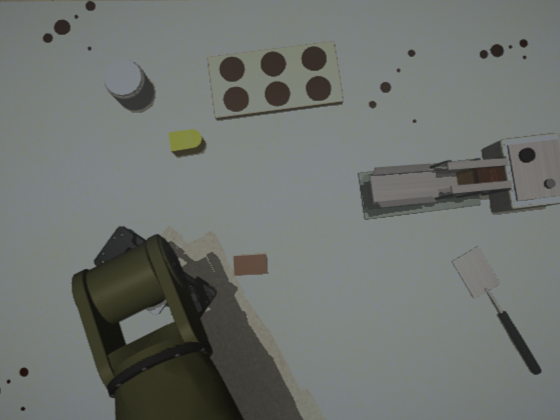

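First carton lies under the rails with its lid at x 457–505, at the end stop. Align over the second, then descend.

servo_tool(moves=[[[0, 0, 0.01, 0.04, 0.04, 0, 0], [0, 0, 0.01, 0.066, 0.058, 0, 0], [0, 0, 0.01, 0.066, 0.058, 0.03, 0], [0, 0, 0.01, 0.066, 0.058, 0.09, 0], [0, 0, 0.01, 0.066, 0.058, 0.15, 0], [0, 0, 0.01, 0.066, 0.058, 0.21, 0], [0, 0, 0.01, 0.066, 0.058, 0.25, 0], [0, 0, 0.01, 0.066, 0.058, 0.28, 0], [0, 0, 0.01, 0.066, 0.058, 0.289, 0], [0, 0, 0.01, 0.066, 0.058, 0.289, 0], [0, 0, 0.01, 0.066, 0.058, 0.289, 0]]])

```text
time_s: 12.43
ee_pos: [0.43, 0.2881, 0.0329]
eef_rot: [-3.138, -0.001, 2.504]
force: [0.6, -0.0, 0.5]
grip_width: 0.0939
```

```bash
python3 -c "
from h import *
go([.4285,.2905,.032],down(-.633))
from station import camera
c=camera('side');i=cv2.cvtColor(c['color'],cv2.COLOR_RGB2BGR)[120:220,160:280];cv2.imwrite('pics/s11.png',cv2.resize(i,None,fx=5,fy=5))
"
```

```text
t 12.43 rv [-0.002 -0.001 -0.003] sh [0.005 0.002 0.002] deg 0.3 mm 3
```

View pics/s11.png

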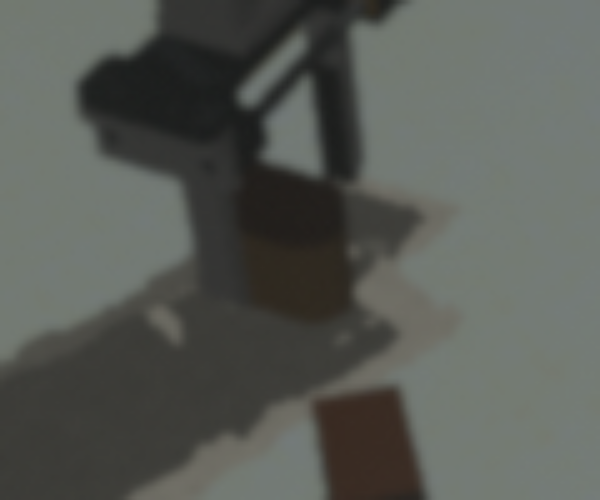

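The fingers straddle the second D carton; close fully.

servo_tool(moves=[[[-0.002, 0, -0.003, 0.005, 0.002, 0.001, 0], [-0.002, 0, -0.003, 0.005, 0.002, 0.001, 0.3], [-0.002, 0, -0.003, 0.005, 0.002, 0.001, 0.5], [-0.002, 0, -0.003, 0.005, 0.002, 0.001, 0.7], [-0.002, 0, -0.003, 0.005, 0.002, 0.001, 1], [-0.002, 0, -0.003, 0.005, 0.002, 0.001, 1], [-0.002, 0, -0.003, 0.005, 0.002, 0.001, 1], [-0.002, 0, -0.003, 0.005, 0.002, 0.001, 1], [-0.002, 0, -0.003, 0.005, 0.002, 0.001, 1], [-0.002, 0, -0.003, 0.005, 0.002, 0.001, 1], [-0.002, 0, -0.003, 0.005, 0.002, 0.001, 1], [-0.002, 0, -0.003, 0.005, 0.002, 0.001, 1]]])

```text
time_s: 13.48
ee_pos: [0.4287, 0.2906, 0.0328]
eef_rot: [3.141, -0.001, 2.509]
force: [0.1, 0.1, -0.1]
grip_width: 0.0377
```

servo_tool(moves=[[[0, 0, 0, 0, 0, 0, 1], [0, 0, 0, 0, 0, 0, 1], [0, 0, 0, 0, 0, 0, 1], [0, 0, 0, 0, 0, 0, 1]]])

```text
time_s: 13.82
ee_pos: [0.4287, 0.2906, 0.0328]
eef_rot: [3.141, -0.001, 2.509]
force: [-0.7, -0.7, -0.6]
grip_width: 0.0377
```

servo_tool(moves=[[[0, 0, 0, 0, 0, -0.04, 1], [0, 0, 0, 0, 0, -0.1, 1], [0, 0, 0, 0, 0, -0.17, 1], [0, 0, 0, 0, 0, -0.24, 1], [0, 0, 0, 0, 0, -0.31, 1], [0, 0, 0, 0, 0, -0.38, 1], [0, 0, 0, 0, 0, -0.44, 1], [0, 0, 0, 0, 0, -0.44, 1], [0, 0, 0, 0, 0, -0.44, 1]]])

```text
time_s: 14.57
ee_pos: [0.4291, 0.2905, 0.2537]
eef_rot: [3.139, -0.0, 2.509]
force: [0.2, -0.5, -1.4]
grip_width: 0.0379
```

```bash
python3 ov.py pics/s12.png
```

```text
0.037864602030626346 [ 0.18262779 -0.46421779 -1.39270546]
t 14.62 rv [-0.085  0.191  0.523] sh [-0.863 -0.605 -0.008] deg 50.7 mm 527
t 14.62 rv [-0.085  0.191  0.523] sh [-0.814 -0.552  0.208] deg 50.7 mm 503
```

View pics/s12.png

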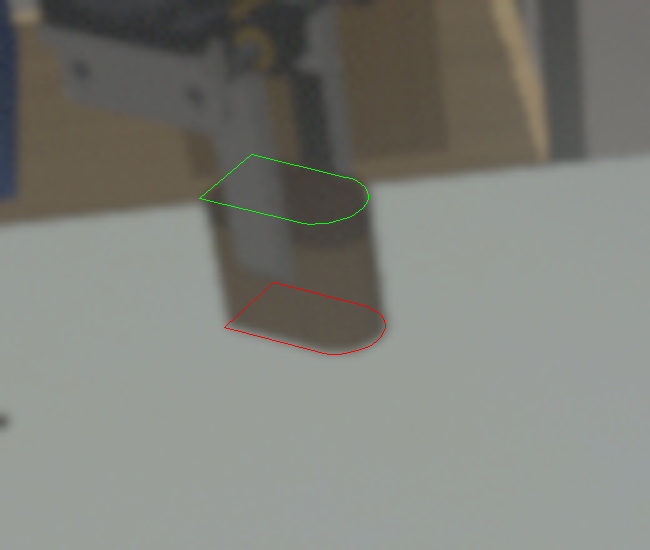

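Hold matches the outline. Carry over the chute.

servo_tool(moves=[[[-0.007, 0.016, 0.045, -0.06, -0.04, 0, 1], [-0.014, 0.032, 0.09, -0.13, -0.09, 0, 1], [-0.021, 0.048, 0.134, -0.2, -0.14, 0, 1], [-0.029, 0.064, 0.18, -0.27, -0.19, 0, 1], [-0.036, 0.08, 0.225, -0.34, -0.24, 0, 1], [-0.043, 0.096, 0.268, -0.41, -0.29, 0, 1], [-0.05, 0.112, 0.31, -0.48, -0.34, 0, 1], [-0.057, 0.128, 0.36, -0.55, -0.39, 0, 1], [-0.064, 0.144, 0.4, -0.62, -0.44, 0, 1], [-0.071, 0.16, 0.44, -0.69, -0.485, 0, 1], [-0.078, 0.175, 0.485, -0.76, -0.53, -0.003, 1], [-0.085, 0.191, 0.523, -0.82, -0.575, -0.006, 1]]])

```text
time_s: 15.62
ee_pos: [0.5873, -0.1797, 0.2519]
eef_rot: [-3.139, -0.323, 1.675]
force: [0.7, 0.4, -0.7]
grip_width: 0.0375
```

servo_tool(moves=[[[0, 0, 0, 0, 0, 0, 1], [0, 0, 0, 0, 0, 0, 1]]])

```text
time_s: 15.78
ee_pos: [0.5868, -0.1818, 0.2482]
eef_rot: [-3.134, -0.326, 1.67]
force: [-0.4, 1.1, -1.4]
grip_width: 0.0381
```

```bash
python3 ov.py pics/s13.png
```

```text
0.03806602481579909 [-0.36681441  1.05524264 -1.43441816]
t 15.83 rv [-0.003 -0.003 -0.004] sh [-0.052  0.015 -0.031] deg 0.5 mm 31
t 15.83 rv [-0.003 -0.003 -0.004] sh [-0.053  0.016  0.197] deg 0.5 mm 102
```

servo_tool(moves=[[[-0.003, -0.003, -0.004, -0.03, 0.01, 0, 1], [-0.003, -0.003, -0.004, -0.053, 0.016, 0, 1], [-0.003, -0.003, -0.004, -0.053, 0.016, 0, 1], [-0.003, -0.003, -0.004, -0.053, 0.016, 0.04, 1], [-0.003, -0.003, -0.004, -0.053, 0.016, 0.09, 1], [-0.003, -0.003, -0.004, -0.053, 0.016, 0.13, 1], [-0.003, -0.003, -0.004, -0.053, 0.016, 0.16, 1], [-0.003, -0.003, -0.004, -0.053, 0.016, 0.18, 1], [-0.003, -0.003, -0.004, -0.053, 0.016, 0.195, 1], [-0.003, -0.003, -0.004, -0.053, 0.016, 0.195, 1], [-0.003, -0.003, -0.004, -0.053, 0.016, 0.195, 1]]])

```text
time_s: 16.75
ee_pos: [0.5937, -0.173, 0.149]
eef_rot: [3.14, -0.32, 1.681]
force: [0.0, 0.7, -0.9]
grip_width: 0.0379
```

```bash
python3 ov.py pics/s14.png
```

```text
0.03794430168398711 [ 0.03456815  0.65443307 -0.89277598]
t 16.8 rv [0.001 0.    0.   ] sh [-0.001  0.    -0.224] deg 0.1 mm 112
t 16.8 rv [0.001 0.    0.   ] sh [-0.001 -0.     0.004] deg 0.1 mm 2
```

View pics/s14.png

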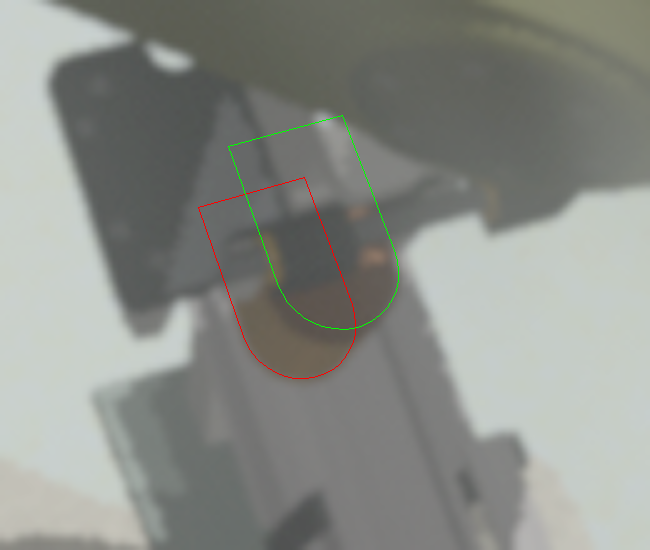

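servo_tool(moves=[[[0, 0, 0, 0, 0, 0.003, 1], [0, 0, 0, 0, 0, 0.006, 1], [0, 0, 0, 0, 0, 0.009, 1], [0, 0, 0, 0, 0, 0.01, 1], [0, 0, 0, 0, 0, 0.01, 1]]])

```text
time_s: 17.22
ee_pos: [0.5938, -0.1718, 0.1447]
eef_rot: [3.14, -0.32, 1.68]
force: [0.2, -0.1, 0.3]
grip_width: 0.038
```

servo_tool(moves=[[[0, 0, 0, 0, 0, 0, 0.4], [0, 0, 0, 0, 0, 0, 0.4], [0, 0, 0, 0, 0, 0, 0.4], [0, 0, 0, 0, 0, 0, 0.4], [0, 0, 0, 0, 0, 0, 0.4], [0, 0, 0, 0, 0, 0, 0.4], [0, 0, 0, 0, 0, 0, 0.4], [0, 0, 0, 0, 0, 0, 0.4]]])

```text
time_s: 17.88
ee_pos: [0.5938, -0.1719, 0.1447]
eef_rot: [3.14, -0.32, 1.68]
force: [0.0, -0.4, 0.1]
grip_width: 0.0565
```

```bash
python3 -c "
from h import *
from station import camera
c=camera('side');i=cv2.cvtColor(c['color'],cv2.COLOR_RGB2BGR)[220:,260:460];cv2.imwrite('pics/s15.png',cv2.resize(i,None,fx=3,fy=3))
"
```

```text
(no output)
```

View pics/s15.png

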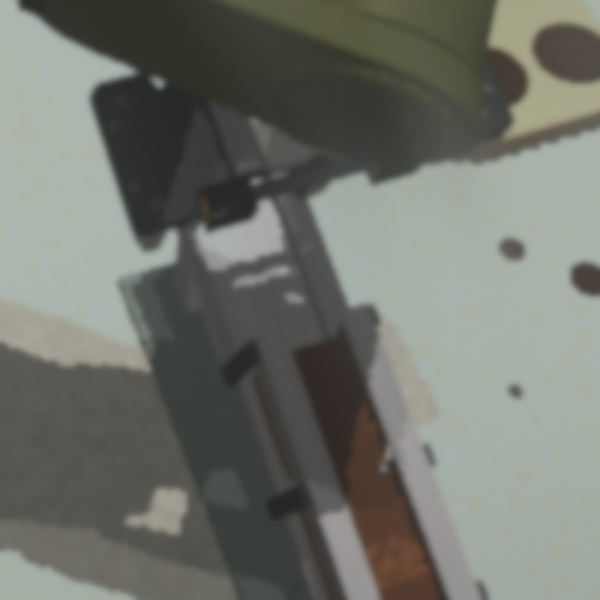

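The second slid under the rails too. Retreat and look.

servo_tool(moves=[[[0, 0, 0, 0, 0, -0.05, 0.3], [0, 0, 0, 0, 0, -0.11, 0.2], [0, 0, 0, 0, 0, -0.18, 0], [0, 0, 0, 0, 0, -0.25, 0], [0, 0, 0, 0, 0, -0.28, 0], [0, 0, 0, 0, 0, -0.28, 0]]])

```text
time_s: 18.43
ee_pos: [0.5989, -0.217, 0.2815]
eef_rot: [3.134, -0.316, 1.681]
force: [0.5, 1.3, -0.7]
grip_width: 0.0919
```

servo_tool(moves=[[[0, 0, 0, 0.06, 0, 0, 0], [0, 0, 0, 0.14, 0, 0, 0], [0, 0, 0, 0.22, 0, 0, 0], [0, 0, 0, 0.3, 0, 0, 0], [0, 0, 0, 0.38, 0, 0, 0], [0, 0, 0, 0.45, 0, 0, 0], [0, 0, 0, 0.5, 0, 0, 0], [0, 0, 0, 0.5, 0, 0, 0], [0, 0, 0, 0.5, 0, 0, 0]]])

```text
time_s: 19.18
ee_pos: [0.5725, 0.0203, 0.3584]
eef_rot: [3.135, -0.316, 1.683]
force: [-0.5, 0.0, -0.6]
grip_width: 0.0943
```

```bash
python3 - <<'E'
from h import *
from station import camera
g=lambda i:np.clip(255*(i/255.)**.6,0,255).astype(np.uint8)
p=np.load("chute.npy");C=Ro.from_euler('z',p[2])*Ro.from_euler('y',.32)
W=lambda l:np.array([p[0],p[1],.11])+C.apply(l)
t=camera("top");s=camera("side")
th=np.linspace(-np.pi/2,np.pi/2,20)
out=np.array([[-45,-19]]+[[19*np.cos(a),19*np.sin(a)] for a in th]+[[-45,19]])/1000
for n,c,(x0,x1,y0,y1),k in(("t",t,(350,560,125,230),3.8),("s",s,(280,480,220,420),3)):
    i=g(cv2.cvtColor(c["color"],cv2.COLOR_RGB2BGR));i0=i
    i=cv2.resize(i[y0:y1,x0:x1],None,fx=k,fy=k,interpolation=cv2.INTER_CUBIC);cv2.imwrite(f"pics/e_{n}.png",i)
    for ox in(.181,.117):
        q=((P(c,W(np.c_[out[:,0]+ox,out[:,1],np.full(len(out),.06)]))-[x0,y0]+.5)*k).astype(np.int32);cv2.polylines(i,[q],True,(0,0,255),1)
    cv2.imwrite(f"pics/eo_{n}.png",i)
cv2.imwrite("pics/efull.png",g(cv2.cvtColor(t["color"],cv2.COLOR_RGB2BGR)))
for i in packs(t,area=(100,2000))[0]:print([np.round(j,3) for j in i])
E
```

```text
[array([249.979, 264.25 ]), array([450.222, 119.02 ]), array([37.747, 63.651]), np.float32(1.61), np.float64(35.461), np.float64(35.289)]
[array([497.378, 174.333]), array([ 622.898, -385.783]), array([24.527, 31.247]), np.float32(-0.062), np.float64(12.29), np.float64(22.469)]
[array([235.738,  98.723]), array([785.419, 144.258]), array([46.773, 48.023]), np.float32(3.13), np.float64(26.479), np.float64(26.379)]
[array([316.806,  86.177]), array([810.946, -21.435]), array([35.833, 48.48 ]), np.float32(-1.044), np.float64(24.251), np.float64(25.978)]
[array([231.723,  68.738]), array([847.446, 151.84 ]), array([47.037, 46.47 ]), np.float32(1.561), np.float64(27.451), np.float64(29.581)]
[array([275.007,  79.035]), array([827.013,  62.499]), array([112.341,  48.317]), np.float32(-3.022), np.float64(25.058), np.float64(24.824)]
[array([313.531,  58.297]), array([869.067, -16.965]), array([47.545, 46.837]), np.float32(-1.581), np.float64(27.657), np.float64(25.555)]
```

View pics/eo_t.png

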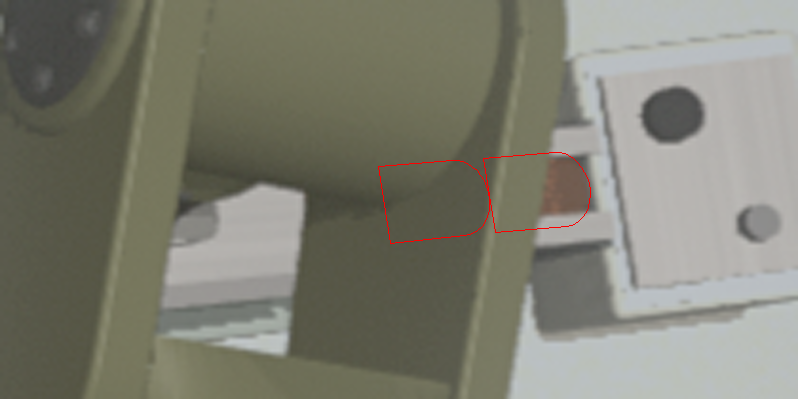

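View pics/eo_s.png

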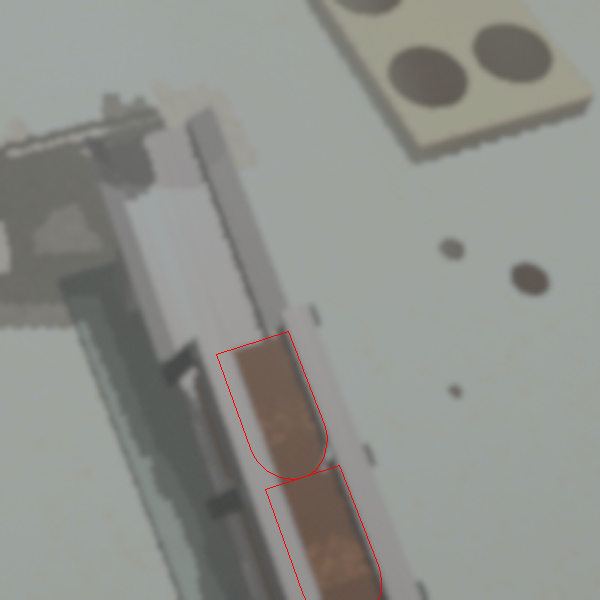

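View pics/efull.png

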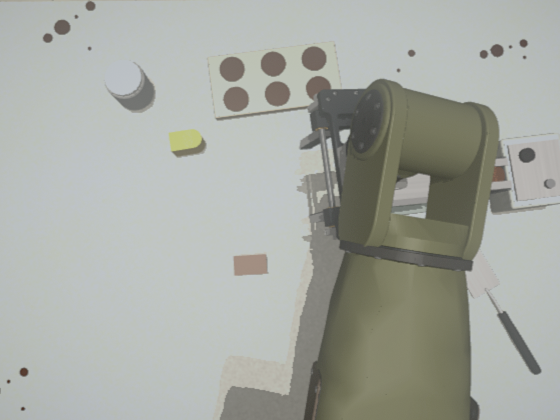

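The side view puts both cartons exactly on the expected outlines. I move the arm clear for one top-view check.

servo_tool(moves=[[[0, 0, 0, 0.06, 0, 0, 0], [0, 0, 0, 0.14, 0, 0, 0], [0, 0, 0, 0.22, 0, 0, 0], [0, 0, 0, 0.3, 0, 0, 0], [0, 0, 0, 0.38, 0, 0.05, 0], [0, 0, 0, 0.4, 0, 0.08, 0], [0, 0, 0, 0.4, 0, 0.08, 0], [0, 0, 0, 0.4, 0, 0.08, 0]]])

```text
time_s: 19.95
ee_pos: [0.5509, 0.2196, 0.3805]
eef_rot: [3.139, -0.316, 1.68]
force: [0.1, -0.4, -0.2]
grip_width: 0.0941
```

```bash
python3 - <<'E'
from h import *
from station import camera
p=np.load("chute.npy");C=Ro.from_euler('z',p[2])*Ro.from_euler('y',.32)
W=lambda l:np.array([p[0],p[1],.11])+C.apply(l)
c=camera("top");th=np.linspace(-np.pi/2,np.pi/2,20)
out=np.array([[-45,-19]]+[[19*np.cos(a),19*np.sin(a)] for a in th]+[[-45,19]])/1000
i=np.clip(255*(cv2.cvtColor(c["color"],cv2.COLOR_RGB2BGR)/255.)**.6,0,255).astype(np.uint8)
x0,y0,k=350,125,3.8
j=cv2.resize(i[y0:230,x0:560],None,fx=k,fy=k,interpolation=cv2.INTER_CUBIC)
for ox in(.181,.117):
    q=((P(c,W(np.c_[out[:,0]+ox,out[:,1],np.full(len(out),.06)]))-[x0,y0]+.5)*k).astype(np.int32);cv2.polylines(j,[q],True,(0,0,255),1)
cv2.imwrite("pics/f.png",j)
E
```

```text
(no output)
```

View pics/f.png

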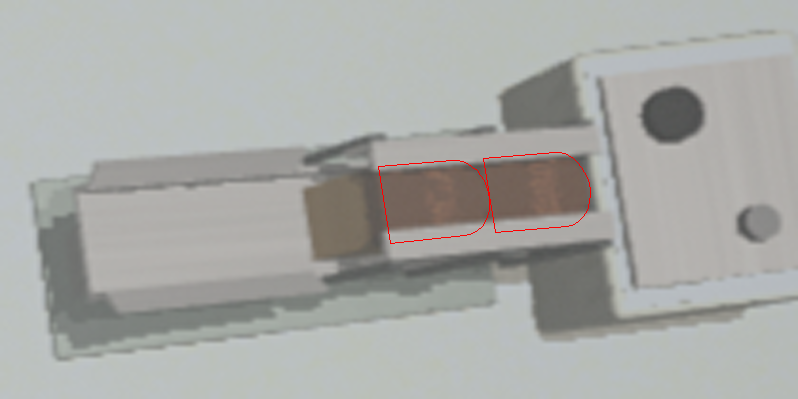

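Both lids match the end-stop and contact positions to within a pixel or so, and the arm is clear. Handing in.

```bash
python3 -c "
from station import hand_in
print(hand_in())"
```

```text
the job is handed in; nothing more can be done
None
```

Both D-shaped cartons are in the chute, upright with the round end leading. The first rests on the end stop and the second against it. The job took about 20 s of the 58 s allowed.

- **First grip failed:** on the first carton, the lift began before the fingers had fully closed, and it slipped about 16 mm. I set it back on the table (about 12 N contact force), regripped it and carried on. The second carton had no such trouble.
- **Last checks:** outlines drawn for "at the stop" and "touching the first" match both lids in the top and side views to within a pixel or two. The rails partly hide the cartons in both views.
- **Other items:** the square-ended carton measured within 0.1 mm of its starting place after both loads, and the yellow look-alike showed no visible change. The arm stands clear of everything. No checks disagreed.

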